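Clamp the bush and hold the loupe in focus over it

ROBOT

A 6-joint arm with a two-finger parallel gripper is mounted at the origin on a cart in front of the work surface, level with it; the furniture and walls round the work are solid. World frame = base frame: x ahead of the robot, y to its left, z up, the work surface at z = 0. Lengths are in m, angles in rad, forces in N, time in s.
With the tool pointing down it reaches from about 0.4 to 0.825 m from the base axis. Payload 7 kg.
Tool frame: the origin (TCP) lies midway between the tips of the shut fingers; the grasp point (between the pads) lies arm.hold_point_z behind it (arm.hold_point_z is the distance from the TCP to the grasp point, in m); z points along the fingers, y is the line along which they close (so a half turn about z gives the same grasp; the last joint's range is limited). The gripper opens to 88 mm and grips with 3 to 60 N. Pads are 19 mm wide; open, the fingers measure 130 mm over their backs; the gripper's body (78 mm by 193 mm) begins 47 mm behind the grasp point.
Start: joints at [1.427, 0.359, 0.012, 0, -1.224, -0.288], TCP at [0.282, 0.613, 0.227] pointing down, gripper open.
Joint ranges: [-3.07, 3.07], [-1.43, 2.12], [-1.02, 1.25], [-3.03, 1.67], [-3.05, -0], [-3.03, 3.03]. Speed limits (rad/s): [2.39, 2.39, 3.01, 3.14, 3.14, 3.14].

INTERFACE

Orientations are given as [roll, pitch, yaw] about the fixed x, y, z axes, in that order (R = Rz(yaw) Ry(pitch) Rx(roll)).
In Python, from station import arm gives the robot as it stands.
- The arm moves only by the shell command python3 -m crank 'ROWS' [OPENING] [FORCE]. ROWS is JSON, a list that holds one entry, the list of rows, each a list of 4 numbers: the shift along the tool's x, y, z in units of 25 mm (1.0 is 25 mm), then the turn about the tool's z in units of 5 degrees (1.0 is 5 degrees). A call has 1 to 12 rows; each row is the pose to reach, as a shift and turn from the pose commanded when the call began, along the tool's axes at that moment; what a row does not reach only later rows make up. A row lasts 1/8 s, in which the tool goes at most 62.5 mm and 10.7 degrees, less where a joint would pass 70% of its speed; a pose out of reach is approached as far as the arm can. A call with a gripper value outside its range is refused whole. OPENING is the closure, from 0 (fully open) to 1 (shut), set as the call begins (- or left out, the last holds). The fingers move at their own pace and stop on an object; FORCE is the grip in N (left out, the last holds). Time passes only in rows, so rows that repeat a pose let the fingers close. It gives the time, the measured TCP pose, the force, the opening and the grip force at its end, in the units of the state.
- arm.get_state(): the state, without advancing time (a new reading comes with each control period).
- arm.grab_frame(name): name is "scene" or "top" or "wrist"; returns (picture, depth): 420x560x3 uint8, red, green, blue; 420x560 float32, m along the optical axis (not along the pixel's ray), 0 where there is no reading.
- arm.get_calibration(name): a dict with "mtx" (3x3 intrinsics, pixels), "R" (3x3) and "t" (3): a world point X has camera coordinates R X + t; the wrist camera has in their place "mount" (4x4, takes a point from camera to tool coordinates, whose origin is the TCP and whose axes are the flange's). Camera axes: x right, y down, z forward; pixel columns grow to the right and rows downward; lengths in m; the calibration is good to about 2 mm. A picture is of the moment at which its call begins: read the wrist's pose just before it. get_calibration takes no time and is no camera call.
- arm.job_done(): hands the job in; it is judged then, once.
Trained networks look in the newest picture that a camera, given by its name, has taken for a name from the list of things; names that differ only in an ending like _2 or _b are one class to them, and where a whole thing is asked for, a point or a joint stands for the part that bears it (a point fixed in the world has none). Each returns a list of dicts, best first, with "score" (0 to 1); they miss things now and then, are a little off and sometimes report something else, mostly with a low value. They report only what shows in the picture. A call takes as long as a camera call. They do not tell look-alikes from the thing itself.
- arm.recognise(thing, camera): "extent" ([left, top, width, height] in pixels, round what is visible of it).
- arm.trace(thing, camera): "mask" (420x560 bool, what is visible of it) and "extent" ([left, top, width, height] in pixels, round what is visible of it).
The state is a dict: "t": time; "q": joint angles; "qd": joint speeds; "joint_efforts": joint torques, N m; "eef_pos": TCP position; "ee_rot": TCP orientation; "force": force on the tool from outside, world axes, zero at the start; "moment": the same for the moment, N m; "width": finger opening in m; "gripper_force": force on a finger pad.
Only numpy, scipy, OpenCV 4.12 (cv2) and the standard library are available. Lean on these libraries where they do the work, as an engineer would, in place of code of your own. Each camera call takes 0.05 s, during which the arm holds its last target. There are 200 camera calls.

TASK

First crank the red-handled crank of the small blue vise fully home (anticlockwise seen from above), so that the jaw is tight on the flanged bush standing between the jaws. Then pick up the loupe by its handle and hold it level over the bush, the lens centred above the bore and at the height of the yellow focus pointer, without knocking it against vise or bush or shifting the pointer. Finish while still holding it there, steady and in the gripper alone; leave the tin, oil can, packing block, spanner and punch where they are.

Things in the scene. Friction and masses are not known exactly. Their poses are not given: they have to be found in the camera images.
- vise: small blue crank vise, fixed to the bench but standing elsewhere each time. Origin: on the bench top, in the middle of the bed. Its own y axis runs along the jaw slide: the fixed jaw is at +y, the moving jaw and the crank at -y. Base plate 110 mm (x) by 235 mm (y, from -170 to +65), bed top 30 mm above the bench, jaws 94 mm wide, jaw tops at 54 mm. The gauge post (10 mm thick, topped at 197 mm) stands at x = +85 mm, y = 0
- jaw: the moving jaw of the vise (blue with a steel face), driven along the vise's +y by the crank, 9 mm per rad, through a spring (3.5 N/mm); origin in the middle of its underside, 18 mm behind its face
- crank (a joint): angle of the crank, rad: 0 jaw fully open, grows anticlockwise seen from above, 2.4 at the stop (fully home, jaw tight on the bush with about 14 N; the jaw meets the bush at about 1.9). Starts between 0 and 0.6; it stays where it is left; turning takes up to about 7 N at the handle
- crank_grip (a point): middle of the red upright crank handle, a sleeve 18 mm in diameter and 47 mm tall (from 23 mm below this point to 23 mm above it) that spins freely on the crank's end; its lower end stands on the steel crank arm 63 mm above the bench
- crank_axis (a point): point on the upright axis about which the crank turns, at the height of crank_grip and 65 mm from it; the arm starts on the vise's -x side, swings round its -y end and ends on its +x side
- bush: dark flanged bush, 42 mm flange 10 mm thick, 30 mm body, 30 mm tall, standing loose on the vise bed between the jaws; origin in the middle of its underside, z up
- bush_top (a point): centre of the bush's bore at its top face, 30 mm above its underside
- focus_tip (a point): tip of the yellow arrow on the focus pointer, which points from the gauge post towards the bush, 55 mm from the middle of the bed; the lens centre belongs at this height (its height differs each time, 110 to 150 mm above the bench)
- loupe: black hand loupe lying flat on the bench; origin under the lens centre, z up through the lens, the handle runs along -x. Lens ring 66 mm outside diameter, 14 mm high; handle 22 mm wide (y), 24 mm high, from x = -45 to -135 mm; 0.13 kg
- lens_centre (a point): centre of the lens, 7 mm above the loupe's underside
- loupe_grip (a point): middle of the rubber band on the loupe's handle, near its balance point, 78 mm from the lens centre, 12 mm above the loupe's underside: the place to grip
- tin: open blue tin, 74 mm in diameter, 88 mm tall; origin under its middle; leave alone
- oil_can: copper-coloured oil can with a long spout, 80 x 126 x 171 mm; origin under its middle; leave alone
- packing_block: dark steel block 50 x 50 x 38 mm; origin under its middle; leave alone
- spanner: open-ended spanner, 197 mm long, 8 mm thick; leave alone
- punch: steel punch, 150 mm long, 15 mm thick; leave alone
There are look-alikes about, which are no part of the job. What is shaped like the loupe but turquoise is not meant.

How it is judged:
On the way, in this order (a step that is already met when the one before it is completed fails the run):
1. the crank is home and the jaw is tight on the bush (contact force between jaw and bush above 6 N and value of joint crank above 2.15 rad), for 0.2 s.
2. the loupe is picked up in the gripper, the bush still clamped (height (world z) of lens_centre above 0.05 m and contact force between the fingers and loupe above 2 N and contact force between jaw and bush above 6 N), for 0.2 s.
At the end, for the whole second after the job is handed in: Loupe held by the gripper alone, still, level within 8 degrees, lens centre within 12 mm of the bush axis and 8 mm of the pointer tip's height, touching neither vise nor bush; crank at 2.15 rad or more, jaw pressing the upright bush with over 6 N (all of step 1 and horizontal distance between lens_centre and bush_top below 0.012 m and z of lens_centre in the frame of focus_tip between -0.008 and 0.008 m and angle between loupe's own z axis and vertical below 0.14 rad and linear speed of loupe below 0.02 m/s and contact force between the fingers and loupe above 2 N and contact force between loupe and vise below 0.1 N and contact force between loupe and bush below 0.1 N and angle between bush's own z axis and vertical below 0.1 rad); the arm keeps its last pose, push and grip.
It fails at once if the loupe is knocked against the vise or the bush (over 5 N) (contact force between loupe and vise above 5 N or contact force between loupe and bush above 5 N).
It fails at once if the focus pointer is shifted by more than 5 mm (distance of focus_tip from where it was at the start of the episode above 0.005 m).
It fails at once if a bystander (tin, oil can, packing block, spanner, punch) is moved by more than 30 mm (distance of any of tin, oil_can, packing_block, spanner, punch from where it was at the start of the episode above 0.03 m).
It also fails if it takes over 66 s, if anything falls off the work surface, if the arm or the gripper's body presses on something with over 40 N, if the wrist force passes 120 N, or if a joint passes its speed limit or range.

## Working session

There is one attempt and no reset: what is moved stays moved. The work goes in short steps, Python scripts to look and compute and a shell command to move; the robot and the scene stay as the last step left them, time stands still between calls to the robot, and variables do not carry over. Pictures are saved under pics/ and viewed, at most 10 in all, crops included, and the job is handed in when it is done.

```bash
mkdir -p pics; ls
cat > h.py <<'E'
import numpy as np,cv2
from station import arm
from scipy.spatial.transform import Rotation as Rn
def frame(n,save=None):
    s=arm.get_state(); im,d=arm.grab_frame(n); 
    if save: cv2.imwrite('pics/'+save,im[:,:,::-1])
    return im,d,s
def Tcam(n,s):
    c=arm.get_calibration(n)
    if 'R' in c: 
        R=np.array(c['R']);t=np.array(c['t']); return np.array(c['mtx']),R.T,-R.T@t
    M=np.array(c['mount']);Rt=Rn.from_euler('xyz',s['ee_rot']).as_matrix()
    return np.array(c['mtx']),Rt@M[:3,:3],Rt@M[:3,3]+np.array(s['eef_pos'])
def cloud(n,d,s):
    K,R,o=Tcam(n,s); v,u=np.mgrid[:d.shape[0],:d.shape[1]]
    p=np.stack([(u-K[0,2])/K[0,0]*d,(v-K[1,2])/K[1,1]*d,d],-1)
    return p@R.T+o
E
python3 - <<'E'
from h import *
print(arm.get_state(), arm.hold_point_z)
for n in ['scene','top']:
    im,d,s=frame(n,n+'0.png'); X=cloud(n,d,s)
    for th in ['vise','jaw','crank_grip','bush','loupe','focus_tip','tin','oil_can','packing_block','spanner','punch']:
        for r in arm.trace(th,n)[:3]:
            m=r['mask']&(d>0); print(n,th,round(r['score'],2),r['extent'],np.round(np.median(X[m],0),3),np.round(X[m].max(0),3) if m.any() else '')
a=cv2.imread('pics/scene0.png');b=cv2.imread('pics/top0.png')
E
```

```text
pics
{'t': 0.0, 'q': array([ 1.42707553e+00,  3.59395203e-01,  1.10422384e-02, -3.47444787e-04,
       -1.22406592e+00, -2.88092317e-01]), 'qd': array([-9.32978733e-05, -6.63988462e-04,  5.35741810e-05, -9.62991173e-04,
       -7.77262512e-04,  1.17599276e-03]), 'joint_efforts': array([ 5.00635906e-04, -5.82717168e+01,  2.93061858e+01,  6.99752882e+00,
        6.89646535e-03, -1.58378393e-04]), 'eef_pos': array([0.2823257 , 0.61258517, 0.22561054]), 'ee_rot': array([ 3.13994416e+00, -1.47895626e-04, -4.31931323e-01]), 'force': array([-0.07038442, -0.14965189, -0.28502199]), 'moment': array([-0.02354834, -0.0268632 ,  0.03013938]), 'gripper_force': 0.0, 'width': 0.08789523346480242} 0.0188
scene vise 0.98 [272.0, 170.9, 98.9, 103.4] [ 0.545 -0.081  0.031] [0.985 0.199 0.197]
scene jaw 0.72 [309.2, 232.8, 16.4, 25.4] [ 0.546 -0.072  0.053] [ 0.675 -0.002  0.058]
scene jaw 0.7 [389.1, 306.2, 34.1, 39.3] [ 0.401 -0.364  0.012] [ 0.455 -0.294  0.018]
scene crank_grip 0.77 [344.0, 233.9, 25.9, 27.2] [ 0.549 -0.189  0.066] [ 0.63  -0.125  0.112]
scene bush 0.78 [298.1, 233.5, 14.2, 14.7] [ 
[... 1666 characters left out ...]
[0.654 0.054 0.199]
top loupe 0.82 [217.7, 258.1, 51.9, 32.4] [0.397 0.186 0.012] [0.441 0.235 0.03 ]
top loupe 0.72 [197.2, 201.1, 27.3, 53.9] [0.572 0.268 0.012] [0.626 0.297 0.029]
top tin 0.86 [212.3, 152.9, 25.9, 29.6] [0.727 0.212 0.031] [0.76  0.245 0.092]
top oil_can 0.76 [296.6, 113.7, 29.5, 48.6] [ 0.763 -0.045  0.068] [ 0.838 -0.006  0.17 ]
top oil_can 0.52 [293.2, 187.7, 5.2, 5.4] [0.624 0.002 0.133] [0.63  0.008 0.14 ]
top packing_block 0.76 [141.9, 224.7, 23.8, 19.8] [0.523 0.435 0.037] [0.551 0.464 0.045]
top spanner 0.38 [278.5, 176.4, 91.7, 65.9] [ 0.563 -0.067  0.031] [0.677 0.05  0.199]
top punch 0.82 [392.6, 253.0, 40.5, 24.6] [ 0.406 -0.363  0.013] [ 0.455 -0.293  0.021]
```

Run:
```python
import cv2,numpy as np
a=cv2.imread('pics/scene0.png')[150:350,90:440];b=cv2.imread('pics/top0.png')[110:300,130:440]
a=cv2.resize(a,(525,300));b=cv2.resize(b[:, :],(490,300))
cv2.imwrite('pics/c1.png',cv2.resize(cv2.imread('pics/scene0.png')[150:350,90:440],(800,457),interpolation=cv2.INTER_CUBIC))
cv2.imwrite('pics/c2.png',cv2.resize(cv2.imread('pics/top0.png')[110:300,130:440],(800,490),interpolation=cv2.INTER_CUBIC))
```

```text
(no output)
```

View pics/c2.png

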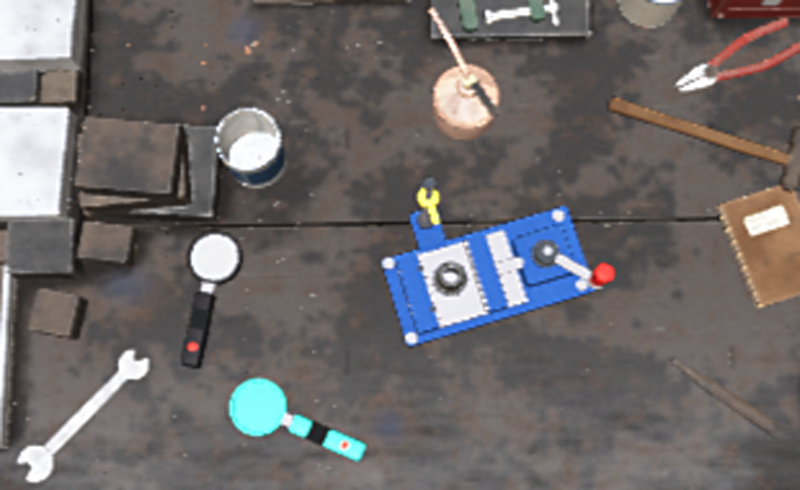

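View pics/c1.png

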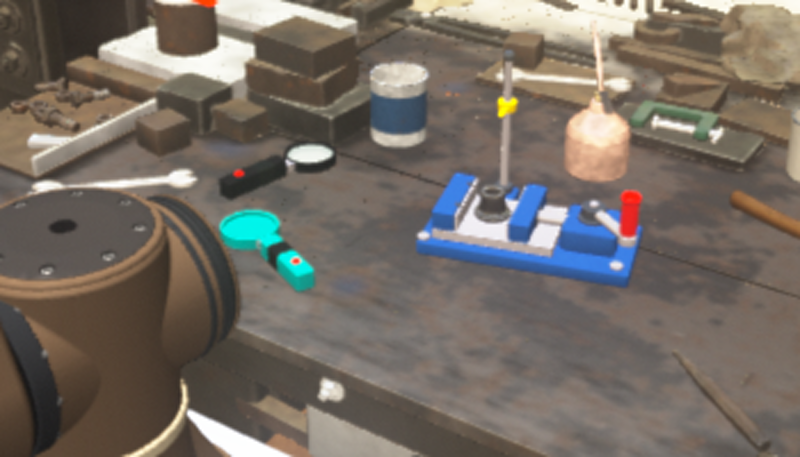

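The loupe class shows up twice: a black one at top (210,228), with lens at (213,210), and a turquoise one at top (243,274). The black one fits "black hand loupe". The turquoise one is the look-alike, and the enlarged crop confirms this. Next I'll measure the vise, handle, bush, pointer and loupe.

```bash
cat > m.py <<'E'
from h import *
def measure(n):
    im,d,s=frame(n); X=cloud(n,d,s); f=im.astype(int); ok=d>0
    r,g,b=f[...,0],f[...,1],f[...,2]
    ws=(X[...,0]>.35)&(X[...,0]<.85)&(abs(X[...,1])<.6)&ok
    red=ws&(r>150)&(g<70)&(b<70)&(X[...,2]>.05)
    blue=ws&(b>120)&(r<80)&(g<130)&(X[...,1]<.12)
    yel=ws&(r>150)&(g>130)&(b<80)&(X[...,2]>.08)
    blk=ws&(r<70)&(g<70)&(b<70)&(X[...,2]>.014)&(X[...,2]<.04)&(X[...,1]>.15)&(X[...,1]<.36)&(X[...,0]>.45)
    for k,m in dict(red=red,yel=yel).items():
        p=X[m]; print(n,k,m.sum(),'med',np.median(p,0).round(4),'min',p.min(0).round(4),'max',p.max(0).round(4))
    lo=blue&(X[...,2]<.045)&(X[...,2]>.004); print(n,'base',lo.sum(),cv2.minAreaRect(X[lo][:,:2].astype(np.float32)*1000))
    p=X[blk]; print(n,'handle',blk.sum(),cv2.minAreaRect(p[:,:2].astype(np.float32)*1000),np.median(p[:,2]).round(4))
    t=[q for q in arm.trace('bush',n)]
    for q in t[:1]:
        p=X[q['mask']&ok]; p=p[p[:,2]>.055]; print(n,'bushtop',len(p),((p.min(0)+p.max(0))/2).round(4))
    for q in arm.trace('loupe',n)[:2]:
        p=X[q['mask']&ok];p=p[(p[:,2]>.006)]; print(n,'loupe',cv2.minAreaRect(p[:,:2].astype(np.float32)*1000))
    return im,d,X,s
if __name__=='__main__':
    for n in ['top','scene']:measure(n)
E
python3 m.py
```

```text
top red 33 med [ 0.5515 -0.1838  0.1024] min [ 0.5392 -0.2022  0.0504] max [0.7276 0.5428 0.1299]
top yel 4 med [0.6243 0.0041 0.1269] min [ 0.6228 -0.0059  0.1265] max [0.6282 0.0112 0.1294]
top base 848 ((586.1588134765625, -65.78292846679688), (154.14964294433594, 233.7749786376953), 15.480281829833984)
top handle 318 ((611.6773071289062, 290.9776611328125), (147.190673828125, 274.42132568359375), 67.74009704589844) 0.0231
top bushtop 41 [ 0.559  -0.0247  0.0604]
top loupe ((543.3181762695312, 270.6126708984375), (63.7415657043457, 165.65707397460938), 75.67919158935547)
top loupe ((384.20379638671875, 162.30892944335938), (164.28407287597656, 62.00466537475586), 56.15133285522461)
scene red 149 med [ 0.5448 -0.1947  0.0991] min [ 0.5375 -0.2033  0.0675] max [0.713  0.5856 0.1332]
scene yel 51 med [ 0.6262 -0.0042  0.1315] min [ 0.6046 -0.0095  0.123 ] max [0.6387 0.0107 0.1375]
scene base 988 ((585.4844360351562, -67.556884765625), (159.81997680664062, 233.96241760253906), 15.589909553527832)
scene handle 453 ((582.1950073242188, 286.7179870605469), (251.27392578125, 124.39007568359375), 11.17160415649414) 0.0233
scene bushtop 56 [ 0.5564 -0.0283  0.0591]
scene loupe ((541.3092041015625, 256.48272705078125), (63.98408508300781, 169.41893005371094), 89.45185089111328)
scene loupe ((398.0994873046875, 152.8621826171875), (172.27267456054688, 63.94493865966797), 75.43390655517578)
```

```bash
python3 -m crank '[[[2.5,1,0,1.5],[5,2.5,0,3],[7.5,4.5,0,4.5],[9.8,6.5,0,6],[12,8.5,0,7.5],[13.9,10.2,0,9],[15.4,12.2,0,10.5],[16.8,14.2,0,12],[18.2,16.3,0,13.5],[19.6,18.4,0,15],[21,20.6,0,16.5],[22.2,22.5,0,17]]]' 0; python3 -c "
from h import *
print(arm.get_calibration('wrist'));print(arm.get_calibration('top'))"
```

```text
t: 3.0
eef_pos: [0.5436, -0.0784, 0.227]
ee_rot: [-3.141, 0.0, -1.918]
force: [0.9, 0.5, -0.1]
width: 0.0876
gripper_force: 0.0
{'mtx': array([[316.19420695,   0.        , 279.06641558],
       [  0.        , 316.19420695, 210.18807679],
       [  0.        ,   0.        ,   1.        ]]), 'mount': array([[ 1.06179579e-03, -9.65053567e-01, -2.62050540e-01,
         6.88692315e-02],
       [ 9.99999054e-01,  7.95422360e-04,  1.12256819e-03,
        -8.84976726e-05],
       [-8.74897573e-04, -2.62051484e-01,  9.65053498e-01,
        -1.57915869e-01],
       [ 0.00000000e+00,  0.00000000e+00,  0.00000000e+00,
         1.00000000e+00]])}
{'mtx': array([[391.193697  ,   0.        , 279.77463998],
       [  0.        , 391.193697  , 209.46714462],
       [  0.        ,   0.        ,   1.        ]]), 'R': array([[-0.01303491, -0.99985648, -0.0108218 ],
       [-0.98199437,  0.01484037, -0.18832638],
       [ 0.18845995,  0.00817213, -0.98204687]]), 't': array([0.0555188 , 0.58010307, 1.12023798])}
```

Run:
```python
from h import *
im,d,s=frame('wrist','w1.png'); X=cloud('wrist',d,s); np.savez('w1.npz',im=im,X=X)
f=im.astype(int);r,g,b=f[...,0],f[...,1],f[...,2];ok=d>0
for k,m in dict(red=ok&(r>140)&(g<70)&(b<70)&(X[...,2]>.05),yel=ok&(r>150)&(g>130)&(b<80)&(X[...,2]>.08)).items():
    p=X[m];
    if len(p):
        print(k,len(p),np.median(p,0).round(4),p.min(0).round(4),p.max(0).round(4))
        q=p[p[:,2]>p[:,2].max()-.004]; print(' top',len(q),((q.min(0)+q.max(0))/2).round(4))
for th in ['bush','focus_tip','crank_grip','crank_axis','jaw']:
    for q in arm.trace(th,'wrist')[:1]:
        p=X[q['mask']&ok]; z=np.percentile(p[:,2],97); t=p[abs(p[:,2]-z)<.004]
        print(th,q['score'],q['extent'],len(t),((t.min(0)+t.max(0))/2).round(4),np.median(t,0).round(4))
```

```text
red 54 [ 0.5461 -0.1822  0.0871] [ 0.542  -0.1892  0.0787] [ 0.553  -0.1796  0.1065]
 top 6 [ 0.5473 -0.1821  0.1053]
bush 0.55 [263.3, 220.2, 41.1, 36.7] 308 [ 0.5588 -0.0233  0.0594] [ 0.5588 -0.0242  0.0597]
focus_tip 0.79 [198.1, 304.2, 49.8, 31.7] 317 [0.629  0.0035 0.134 ] [0.6309 0.0012 0.1343]
crank_grip 0.63 [210.0, 71.2, 31.8, 97.1] 492 [ 0.5504 -0.1897  0.1093] [ 0.5503 -0.1895  0.1093]
crank_axis 0.87 [209.0, 69.2, 34.1, 101.5] 504 [ 0.5506 -0.1899  0.1093] [ 0.5504 -0.1895  0.1093]
jaw 0.81 [225.6, 174.8, 77.9, 65.8] 1810 [ 0.5646 -0.0648  0.0536] [ 0.5629 -0.0655  0.0537]
```

View pics/w1.png

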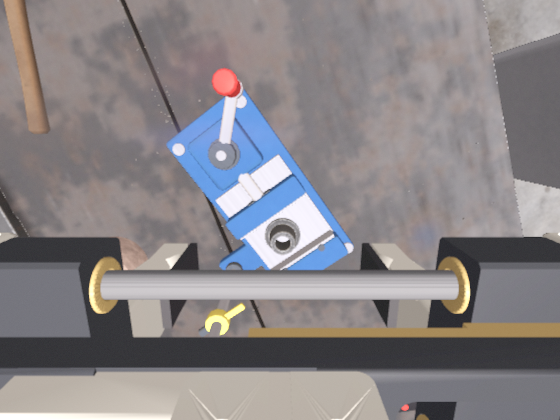

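The wrist view shows the red handle top at (225,82), the knob and axis at (222,155), the bush at (283,237), and the yellow arrow with its tip at about (244,307).

Run:
```python
import numpy as np
a=np.load('w1.npz');X=a['X'];im=a['im'].astype(int)
k=X[140:168,208:238].reshape(-1,3);k=k[k[:,2]>k[:,2].max()-.012];print('knob',len(k),k.max(0),((k.min(0)+k.max(0))/2).round(4),np.median(k,0).round(4))
c=X[148:162,215:230].reshape(-1,3);print(np.median(c,0))
r,g,b=im[...,0],im[...,1],im[...,2]
m=(r>140)&(g>110)&(b<90)&(X[...,2]>.08)&(X[...,2]<.2)
v,u=np.where(m)
for i in np.argsort(-u)[:14]: print(u[i],v[i],X[v[i],u[i]].round(4))
# bush bore: lines; jaw edges
y=X[m];print('yellow z range',np.percentile(y[:,2],[2,50,98]))
bl=(b>110)&(r<80)&(X[...,2]>.015)&(X[...,2]<.045)
import cv2
print(cv2.minAreaRect(X[bl][:,:2].astype(np.float32)*1000))
```

```text
knob 7 [ 0.5200777  -0.14317225  0.38486233] [ 0.5201 -0.1432  0.3849] [ 0.5201 -0.1432  0.3849]
[ 0.58339525 -0.13510309  0.06455253]
226 312 [ 6.242e-01 -6.000e-04  1.245e-01]
225 312 [ 0.6242 -0.0021  0.1267]
224 311 [ 0.6254 -0.0024  0.125 ]
224 312 [ 0.625  -0.0025  0.127 ]
224 313 [ 0.6251 -0.0019  0.1275]
223 310 [ 0.6261 -0.0034  0.1244]
223 311 [ 0.6253 -0.004   0.1273]
223 313 [ 0.6248 -0.0038  0.1305]
223 314 [ 0.6251 -0.003   0.1307]
223 312 [ 0.6258 -0.0029  0.1271]
222 312 [ 0.626  -0.004   0.1286]
222 310 [ 0.6265 -0.0043  0.1255]
222 311 [ 0.6263 -0.0041  0.127 ]
222 313 [ 0.6257 -0.004   0.1303]
yellow z range [0.1232931  0.12783671 0.13136959]
((565.8671875, -84.87251281738281), (129.46153259277344, 160.4246826171875), 1.3545632362365723)
```

```bash
python3 -m crank '[[[2,-0.9,0,0],[4.1,-1.77,0,0],[4.1,-1.77,2,0],[4.1,-1.77,4,0],[4.1,-1.77,5.5,0],[4.1,-1.77,6.1,0],[4.1,-1.77,6.1,0]]]' 0; python3 -m crank '[[[0,0,0,0],[0,0,0,0],[0,0,0,0],[0,0,0,0],[0,0,0,0],[0,0,0,0]]]' 1 20
```

```text
t: 4.18
eef_pos: [0.5506, -0.1868, 0.0739]
ee_rot: [3.141, -0.001, -1.913]
force: [-0.6, 0.4, 0.1]
width: 0.0878
gripper_force: 0.0
t: 4.92
eef_pos: [0.5504, -0.1878, 0.0741]
ee_rot: [-3.142, 0.0, -1.915]
force: [-0.3, 0.6, 0.6]
width: 0.0331
gripper_force: 0.0
```

```bash
python3 -m crank '[[[0,0,0,0],[0,0,0,0],[0,0,0,0]]]' 1 20
```

```text
t: 5.3
eef_pos: [0.5511, -0.1879, 0.0742]
ee_rot: [-3.141, 0.0, -1.915]
force: [3.2, -1.2, -1.9]
width: 0.0189
gripper_force: 20.0
```

Run:
```python
import numpy as np
th=-1.915;x=np.array([np.cos(th),np.sin(th)]);y=np.array([np.sin(th),-np.cos(th)])
a0=np.arctan2(-.1895+.1351,.5505-.5834);r=.065
for p in np.arange(.15,2.41,.15):
    d=r*np.array([np.cos(a0+p)-np.cos(a0),np.sin(a0+p)-np.sin(a0)]);print(round(p,2),(d@x/.025).round(2),(d@y/.025).round(2))
```

```text
0.15 0.05 -0.39
0.3 0.04 -0.78
0.45 -0.03 -1.16
0.6 -0.15 -1.53
0.75 -0.33 -1.88
0.9 -0.56 -2.19
1.05 -0.83 -2.47
1.2 -1.14 -2.7
1.35 -1.49 -2.89
1.5 -1.85 -3.02
1.65 -2.24 -3.1
1.8 -2.62 -3.11
1.95 -3.01 -3.07
2.1 -3.39 -2.98
2.25 -3.75 -2.82
2.4 -4.08 -2.62
```

```bash
python3 -m crank '[[[0.05,-0.2,0,0],[0.05,-0.39,0,0],[0.04,-0.78,0,0],[-0.03,-1.16,0,0],[-0.15,-1.53,0,0],[-0.33,-1.88,0,0],[-0.56,-2.19,0,0],[-0.83,-2.47,0,0],[-1.14,-2.7,0,0],[-1.49,-2.89,0,0],[-1.67,-2.96,0,0],[-1.67,-2.96,0,0]]]' 1 20
```

```text
t: 6.8
eef_pos: [0.636, -0.1741, 0.0742]
ee_rot: [-3.139, -0.0, -1.915]
force: [1.6, -5.4, -0.4]
width: 0.0188
gripper_force: 20.0
```

```bash
python3 -m crank '[[[-0.18,-0.06,0,0],[-0.37,-0.1,0,0],[-0.57,-0.14,0,0],[-0.76,-0.15,0,0],[-0.95,-0.15,0,0],[-1.14,-0.13,0,0],[-1.34,-0.11,0,0],[-1.34,-0.11,0,0]]]' 1 20
```

```text
t: 7.8
eef_pos: [0.6499, -0.1434, 0.0742]
ee_rot: [-3.139, 0.0, -1.915]
force: [3.6, -4.4, -1.1]
width: 0.0191
gripper_force: 20.0
```

```bash
python3 -m crank '[[[-0.13,0.02,0,0],[-0.26,0.05,0,0],[-0.38,0.09,0,0],[-0.38,0.09,0,0]]]' 1 20;  python3 -m crank '[[[-0.12,0.05,0,0],[-0.24,0.11,0,0],[-0.24,0.11,0,0]]]' 1 20
```

```text
t: 8.3
eef_pos: [0.6508, -0.137, 0.0743]
ee_rot: [-3.138, -0.003, -1.916]
force: [5.8, -20.5, -3.8]
width: 0.0191
gripper_force: 20.0
t: 8.68
eef_pos: [0.6514, -0.1264, 0.0744]
ee_rot: [-3.137, 0.002, -1.915]
force: [2.3, 2.3, 1.1]
width: 0.0031
gripper_force: 1.4
```

The handle hit the stop at about 20 N, then slipped out of the pads. I'll lift and check the crank angle.

```bash
python3 -m crank '[[[0,0,-1.5,0],[0,0,-3,0],[-0.5,1.5,-4.5,0],[-1.5,2.5,-5,0],[-2.5,3,-5,0],[-2.5,3,-5,0]]]' 1 20
python3 - <<'E'
from h import *
im,d,s=frame('wrist','w2.png'); X=cloud('wrist',d,s); np.savez('w2.npz',im=im,X=X)
ok=d>0
for th in ['crank_grip','bush','jaw']:
    for q in arm.trace(th,'wrist')[:1]:
        p=X[q['mask']&ok]; z=np.percentile(p[:,2],97); t=p[abs(p[:,2]-z)<.004]
        print(th,q['score'],q['extent'],len(t),((t.min(0)+t.max(0))/2).round(4),np.median(t,0).round(4))
E
```

```text
t: 9.43
eef_pos: [0.5994, -0.0406, 0.1996]
ee_rot: [-3.141, 0.001, -1.913]
force: [-0.5, 0.1, -0.4]
width: 0.0001
gripper_force: 0.0
crank_grip 0.95 [158.1, 80.9, 115.2, 37.8] 608 [ 0.6481 -0.1468  0.109 ] [ 0.6476 -0.1465  0.1092]
bush 0.78 [303.1, 181.2, 42.5, 40.0] 388 [ 0.5568 -0.0174  0.0592] [ 0.557  -0.0179  0.0597]
jaw 0.76 [266.6, 135.6, 92.8, 74.8] 2390 [ 0.5618 -0.051   0.0536] [ 0.5594 -0.0519  0.0537]
```

View pics/w2.png

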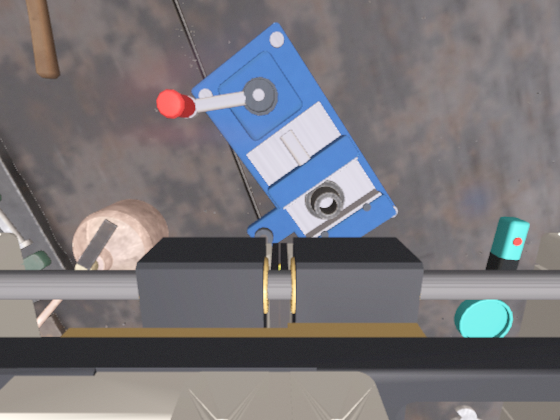

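The picture shows the handle at (172,103), just short of where it stopped, so it may have sprung back a little (crank about 2.2–2.3). To be sure, I'll push it home again with the fingers shut, from its −y side.

```bash
python3 -m crank '[[[2,-1.4,0,0],[4,-2.8,0,0],[4.75,-3.26,0,0],[4.75,-3.26,2,0],[4.75,-3.26,4,0],[4.75,-3.26,5,0],[4.75,-3.26,5,0]]]' 1 20; python3 -m crank '[[[-0.2,0,0,0],[-0.4,0,0,0],[-0.5,0,0,0],[-0.6,0,0,0],[-0.6,0,0,0]]]'
```

```text
t: 10.5
eef_pos: [0.634, -0.1821, 0.0714]
ee_rot: [3.137, -0.001, -1.916]
force: [0.2, -0.9, 0.5]
width: -0.0001
gripper_force: 0.0
t: 11.12
eef_pos: [0.6411, -0.1677, 0.0746]
ee_rot: [-3.141, -0.0, -1.915]
force: [0.1, -0.8, 1.7]
width: 0.0006
gripper_force: 0.6
```

```bash
python3 -m crank '[[[-0.1,0,0,0],[-0.2,0,0,0],[-0.3,0,0,0],[-0.3,0,0,0]]]'; python3 -m crank '[[[-0.1,0,0,0],[-0.2,0,0,0],[-0.2,0,0,0]]]'
```

```text
t: 11.62
eef_pos: [0.6429, -0.1614, 0.0744]
ee_rot: [3.141, -0.001, -1.915]
force: [-2.2, -5.2, 3.6]
width: 0.0007
gripper_force: 2.7
t: 12.0
eef_pos: [0.6428, -0.16, 0.0745]
ee_rot: [3.139, -0.005, -1.916]
force: [-5.6, -20.2, 5.9]
width: 0.0001
gripper_force: 9.9
```

Blocked at 20 N, so the crank is home. Next I'll back off, rise, and hover over the black loupe.

```bash
python3 -m crank '[[[0.4,0,0,0],[0.4,0,-2,0],[0,0.3,-4.5,0],[-1,1.2,-6.8,-2],[-3,2.6,-6.8,-4],[-5,4.2,-6.8,-6],[-7,5.8,-6.8,-8],[-9,7.4,-6.8,-10],[-11,9,-6.8,-12],[-13,10.5,-6.8,-14],[-14.3,11.6,-6.8,-16],[-14.3,11.6,-6.8,-18]]]' 0 20; python3 -m crank '[[[0,0,0,-1.7],[0,0,0,-1.7],[0,0,0,-1.7]]]'
python3 - <<'E'
from h import *
im,d,s=frame('wrist','w3.png'); X=cloud('wrist',d,s); np.savez('w3.npz',im=im,X=X)
f=im.astype(int)
for q in arm.trace('loupe','wrist')[:2]:
    m=q['mask']&(d>0); p=X[m&(X[...,2]<.05)]; print(q['score'],q['extent'],f[m].mean(0).round(),cv2.minAreaRect(p[:,:2].astype(np.float32)*1000),np.percentile(p[:,2],[5,50,95]))
E
```

```text
t: 13.5
eef_pos: [0.4913, 0.282, 0.2437]
ee_rot: [-3.141, 0.001, -0.335]
force: [-0.1, -0.5, -0.2]
width: 0.0877
gripper_force: 0.0
t: 13.88
eef_pos: [0.4927, 0.2786, 0.244]
ee_rot: [-3.141, 0.0, -0.2]
force: [-0.8, -0.2, -0.0]
width: 0.0876
gripper_force: 0.0
0.66 [251.1, 65.4, 56.0, 143.5] [151. 146. 151.] ((548.4310913085938, 278.0880432128906), (67.23861694335938, 167.947265625), 69.0276107788086) [0.00744115 0.01041704 0.02475176]
0.56 [323.3, 205.2, 115.2, 55.8] [110. 194. 191.] ((385.9783935546875, 166.47738647460938), (159.70411682128906, 67.1083984375), 55.33119583129883) [0.00559662 0.01004135 0.02469029]
```

View pics/w3.png

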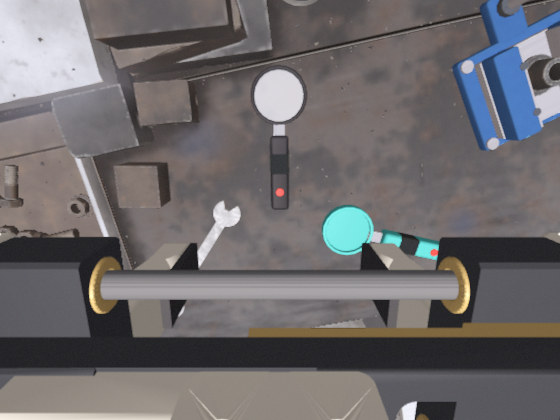

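The black loupe's lens is at (278,95), with the handle running down to (280,208) and the rubber band at about y=155. The turquoise look-alike is at (348,230).

Run:
```python
import numpy as np,cv2
a=np.load('w3.npz');X=a['X'];im=a['im']
def pl(u,v,w=3): 
    c=X[v-w:v+w+1,u-w:u+w+1].reshape(-1,3);return np.median(c,0).round(4)
print('lens',pl(278,95))
sub=X[60:215,240:320].reshape(-1,3)
h=sub[(sub[:,2]>.018)&(sub[:,2]<.04)]
r=cv2.minAreaRect(h[:,:2].astype(np.float32)*1000);print('handle',len(h),r)
mu=h[:,:2].mean(0);u,s,vt=np.linalg.svd(h[:,:2]-mu,full_matrices=False);print(mu,vt[0],np.ptp((h[:,:2]-mu)@vt.T,axis=0))
l=X[60:125,245:312].reshape(-1,3);l=l[(l[:,2]>.006)&(l[:,2]<.018)]
print('ring',cv2.minEnclosingCircle(l[:,:2].astype(np.float32)*1000))
th=np.arctan2(*( -vt[0] if vt[0][0]<0 else vt[0])[::-1]);print('yaw',th)
```

```text
lens [0.5949 0.2609 0.0087]
handle 1309 ((505.62774658203125, 277.3605651855469), (21.27222442626953, 88.71187591552734), 79.04910278320312)
[0.50730087 0.27662426] [-0.98219584  0.18785989] [0.0887324 0.0212793]
ring ((603.1614379882812, 265.80316162109375), 43.35269546508789)
yaw -0.18898279096543227
```

```bash
python3 -m crank '[[[1.01,-0.06,0,-0.1],[1.01,-0.06,2.5,-0.1],[1.01,-0.06,5,-0.1],[1.01,-0.06,7,-0.1],[1.01,-0.06,8,-0.1],[1.01,-0.06,8,-0.1]]]' 0.4 20
```

```text
t: 14.72
eef_pos: [0.5169, 0.2739, 0.042]
ee_rot: [3.138, 0.003, -0.189]
force: [-0.8, 0.8, 1.9]
width: 0.0528
gripper_force: 0.0
```

```bash
python3 -m crank '[[[0,0,0.8,0],[0,0,1.3,0],[0,0,1.5,0],[0,0,1.5,0]]]'; python3 -m crank '[[[0,0,0,0],[0,0,0,0],[0,0,0,0],[0,0,0,0],[0,0,0,0]]]' 1 35
```

```text
t: 15.22
eef_pos: [0.5181, 0.2752, 0.0069]
ee_rot: [-3.141, -0.0, -0.188]
force: [-0.3, -0.3, 0.6]
width: 0.0526
gripper_force: 0.0
t: 15.85
eef_pos: [0.5178, 0.2749, 0.0067]
ee_rot: [3.141, 0.0, -0.188]
force: [-0.7, -1.2, 3.2]
width: 0.022
gripper_force: 35.0
```

```bash
python3 -m crank '[[[0,0,-0.7,0],[0,0,-2,0],[0,0,-4,0],[0,0,-6,0],[0,0,-8.3,0],[0,1.5,-8.3,-0.3],[0.2,3.5,-8.3,-0.6],[0.3,5.5,-8.3,-1],[0.4,7.5,-8.3,-1.4],[0.6,9.5,-8.3,-1.8],[0.7,11,-8.3,-2.15],[0.7,11.8,-8.3,-2.15]]]'; python3 -m crank '[[[0,0,0,0],[0,0,0,0],[0,0,0,0]]]'
cat > look.py <<'E'
from h import *
import sys
k=sys.argv[1]
for n in ['wrist','scene','top']:
    im,d,s=frame(n,f'{n}{k}.png'); X=cloud(n,d,s); np.savez(f'{n}{k}.npz',im=im,X=X)
    ok=d>0
    for th in ['bush','focus_tip','loupe','crank_grip']:
        for q in arm.trace(th,n)[:1]:
            p=X[q['mask']&ok]
            if len(p)<3: continue
            z=np.percentile(p[:,2],95); t=p[abs(p[:,2]-z)<.005]
            print(n,th,round(q['score'],2),np.round(q['extent']),len(t),((t.min(0)+t.max(0))/2).round(4),'med',np.median(p,0).round(4))
E
python3 look.py 4; python3 -c "
import cv2,numpy as np
w=cv2.imread('pics/wrist4.png');s=cv2.imread('pics/scene4.png')[150:300,240:400]
cv2.imwrite('pics/v4.png',np.hstack([cv2.resize(w,(440,330)),cv2.resize(s,(352,330),interpolation=cv2.INTER_CUBIC)]))"
```

```text
t: 17.35
eef_pos: [0.4794, -0.0196, 0.2138]
ee_rot: [-3.141, 0.0, -0.001]
force: [-0.5, 0.1, -1.5]
width: 0.0217
gripper_force: 35.0
t: 17.73
eef_pos: [0.4803, -0.0173, 0.214]
ee_rot: [-3.142, 0.0, 0.001]
force: [0.2, -0.7, -2.0]
width: 0.022
gripper_force: 35.0
wrist bush 0.18 [205.  29. 147. 302.] 3968 [ 0.4809 -0.0158  0.2297] med [ 0.5526 -0.0162  0.2167]
wrist focus_tip 0.64 [234.   3.  35.  29.] 417 [0.6215 0.0031 0.1338] med [0.6254 0.0009 0.1331]
wrist loupe 0.97 [ 70. 213.  62.  52.] 1013 [0.4152 0.2046 0.0126] med [0.4197 0.2082 0.0093]
wrist crank_grip 0.97 [392.   2.  61. 103.] 106 [ 0.6433 -0.1389  0.0899] med [ 0.6122 -0.1357  0.0634]
scene focus_tip 0.4 [309. 193.   6.   7.] 11 [ 0.6235 -0.0046  0.1337] med [ 0.6254 -0.0048  0.1315]
scene loupe 0.94 [188. 244.  38.  32.] 179 [0.3759 0.12   0.0237] med [0.3872 0.1797 0.0118]
scene crank_grip 0.77 [346. 215.  23.  31.] 34 [ 0.6473 -0.1442  0.1085] med [ 0.6384 -0.1438  0.0655]
top loupe 0.65 [299. 249.  13.  10.] 67 [ 0.4381 -0.0192  0.2319] med [ 0.438  -0.0181  0.2314]
```

View pics/v4.png

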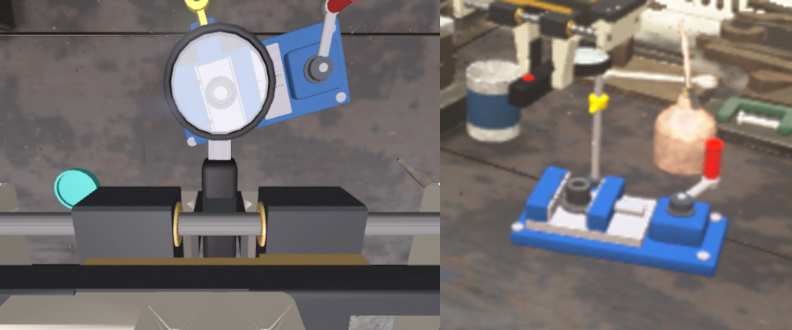

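Run:
```python
import numpy as np
for n in ['wrist4','scene4','scene4','top4','w1']:
    a=np.load(n+'.npz');X=a['X'];f=a['im'].astype(int);r,g,b=f[...,0],f[...,1],f[...,2]
    m=(r>130)&(g>100)&(b<90)&(r-b>80)&(X[...,2]>.1)&(X[...,2]<.16)&(np.hypot(X[...,0]-.63,X[...,1])<.06)
    p=X[m]; q=(p[:,:2]-[.552,-.0215])@np.array([.9636,.267])  # along vise x
    print(n,len(p))
    for lo in np.arange(.045,.1,.006):
        k=(q>=lo)&(q<lo+.006)
        if k.any(): print(' ',round(lo,3),k.sum(),np.percentile(p[k,2],[0,50,100]).round(4),p[k].mean(0).round(4))
# bush from wrist2 (fresh): ring fit; lens & loupe now
a=np.load('wrist4.npz');X=a['X']
u=X[30:190,200:360].reshape(-1,3);k=u[(u[:,2]>.2)&(u[:,2]<.235)];print('ring',len(k),k.min(0).round(4),k.max(0).round(4),((k.min(0)+k.max(0))/2).round(4))
# plane fit of ring top for level
A=np.c_[k[:,:2]-k[:,:2].mean(0),np.ones(len(k))];print(np.linalg.lstsq(A,k[:,2],rcond=None)[0])
```

```text
wrist4 83
  0.069 3 [0.1326 0.1333 0.1336] [6.237e-01 3.000e-04 1.332e-01]
  0.075 76 [0.1257 0.1324 0.1351] [0.6251 0.0025 0.1317]
  0.081 4 [0.1281 0.1306 0.1323] [0.6291 0.0131 0.1304]
scene4 51
  0.045 1 [0.1341 0.1341 0.1341] [ 0.5985 -0.0113  0.1341]
  0.051 2 [0.1311 0.1322 0.1333] [ 0.6048 -0.0078  0.1322]
  0.057 3 [0.1255 0.129  0.1311] [ 0.6085 -0.0049  0.1285]
  0.063 4 [0.1291 0.131  0.1357] [ 0.6168 -0.0047  0.1317]
  0.069 11 [0.1252 0.1313 0.136 ] [ 6.222e-01 -1.000e-04  1.311e-01]
  0.075 16 [0.1229 0.1314 0.137 ] [ 0.6273 -0.0029  0.1309]
  0.081 11 [0.1238 0.1336 0.1352] [ 0.6337 -0.003   0.1319]
  0.087 2 [0.1345 0.1348 0.1352] [0.6363 0.0013 0.1348]
  0.093 1 [0.1331 0.1331 0.1331] [6.454e-01 3.000e-04 1.331e-01]
scene4 51
  0.045 1 [0.1341 0.1341 0.1341] [ 0.5985 -0.0113  0.1341]
  0.051 2 [0.1311 0.1322 0.1333] [ 0.6048 -0.0078  0.1322]
  0.057 3 [0.1255 0.129  0.1311] [ 0.6085 -0.0049  0.1285]
  0.063 4 [0.1291 0.131  0.1357] [ 0.6168 -0.0047  0.1317]
  0.069 11 [0.1252 0.1313 0.136 ] [ 6.222e-01 -1.000e-04  1.311e-01]
  0.075 16 [0.1229 0.1314 0.137 ] [ 0.6273 -0.0029  0.1309]
  0.081 11 [0.1238 0.1336 0.1352] [ 0.6337 -0.003   0.1319]
  0.087 2 [0.1345 0.1348 0.1352] [0.6363 0.0013 0.1348]
  0.093 1 [0.1331 0.1331 0.1331] [6.454e-01 3.000e-04 1.331e-01]
top4 0
w1 68
  0.069 2 [0.1267 0.1286 0.1305] [ 0.6245 -0.0029  0.1286]
  0.075 40 [0.1231 0.1274 0.1314] [ 0.6281 -0.0047  0.1277]
  0.081 21 [0.1229 0.1288 0.1315] [ 0.6344 -0.0064  0.1284]
  0.087 5 [0.1237 0.1259 0.1281] [ 0.6397 -0.0042  0.126 ]
ring 17133 [ 0.5202 -0.0488  0.2132] [0.5904 0.0167 0.2232] [ 0.5553 -0.016   0.2182]
[-0.00214229  0.00121847  0.21716628]
```

Tip height is about 0.130 m, and the lens centre sits at TCP height. I'll descend straight down by 84 mm.

```bash
python3 -m crank '[[[0.05,0.05,0.5,0],[0.05,0.05,1.2,0],[0.05,0.05,1.9,0],[0.05,0.05,2.5,0],[0.05,0.05,3,0],[0.05,0.05,3.25,0],[0.05,0.05,3.36,0],[0.05,0.05,3.36,0],[0.05,0.05,3.36,0],[0.05,0.05,3.36,0]]]'; python3 look.py 5
python3 - <<'E'
import cv2,numpy as np
w=cv2.imread('pics/wrist5.png');s=cv2.imread('pics/scene5.png')[150:300,240:400]
cv2.imwrite('pics/v5.png',np.hstack([cv2.resize(w,(440,330)),cv2.resize(s,(352,330),interpolation=cv2.INTER_CUBIC)]))
a=np.load('wrist5.npz');X=a['X']
u=X[10:200,180:380].reshape(-1,3);k=u[(u[:,2]>.122)&(u[:,2]<.15)&(u[:,0]<.6)];print('ring',len(k),k.min(0).round(4),k.max(0).round(4),((k.min(0)+k.max(0))/2).round(4),np.median(k[:,2]))
for n in ['wrist5','scene5']:
    a=np.load(n+'.npz');X=a['X'];f=a['im'].astype(int);r,g,b=f[...,0],f[...,1],f[...,2]
    m=(r>130)&(g>100)&(b<90)&(r-b>80)&(X[...,2]>.1)&(X[...,2]<.16)&(np.hypot(X[...,0]-.63,X[...,1])<.06); p=X[m]
    print(n,len(p),np.percentile(p[:,2],[0,50,100]),np.median(p,0))
E
```

```text
t: 19.73
eef_pos: [0.4816, -0.0191, 0.1304]
ee_rot: [-3.141, -0.001, 0.0]
force: [-0.1, 0.5, -1.2]
width: 0.0218
gripper_force: 35.0
wrist bush 0.53 [428.   2.  53.  95.] 2222 [ 0.5998 -0.1348  0.0651] med [ 0.5918 -0.1342  0.0633]
wrist loupe 0.65 [207.  26. 144. 302.] 3964 [ 0.4824 -0.018   0.1463] med [ 0.5539 -0.0181  0.1332]
wrist crank_grip 0.85 [431.   4.  49.  91.] 2165 [ 0.5998 -0.1348  0.0651] med [ 0.5919 -0.1341  0.0633]
scene bush 0.5 [295. 232.  13.  15.] 43 [ 0.5551 -0.0223  0.0589] med [ 0.5463 -0.0238  0.0474]
scene loupe 0.95 [272. 199.  43.  38.] 137 [ 0.4586 -0.0201  0.1483] med [ 0.4699 -0.0272  0.1353]
scene crank_grip 0.82 [348. 216.  19.  32.] 27 [ 0.6431 -0.1459  0.1077] med [ 0.6381 -0.1448  0.0661]
top bush 0.33 [139. 264.  32.  35.] 116 [0.3825 0.4325 0.0094] med [0.3663 0.4469 0.0063]
top focus_tip 0.38 [391. 254.  41.  26.] 109 [ 0.4122 -0.3516  0.0159] med [ 0.4118 -0.3548  0.0129]
top loupe 0.56 [251. 274.  20.  17.] 116 [0.372  0.1095 0.0263] med [0.3702 0.1094 0.0233]
top crank_grip 0.39 [337. 179.  10.  18.] 33 [ 0.6488 -0.1435  0.1108] med [ 0.6455 -0.143   0.07  ]
ring 17429 [ 0.5164 -0.0507  0.1298] [0.5925 0.0147 0.1397] [ 0.5544 -0.018   0.1347] 0.13286377792052076
wrist5 14 [0.12847534 0.12937893 0.13125987] [ 0.60486278 -0.00414263  0.12937893]
scene5 8 [0.12678762 0.13149365 0.13261431] [0.62341162 0.0012682  0.13149365]
```

View pics/v5.png

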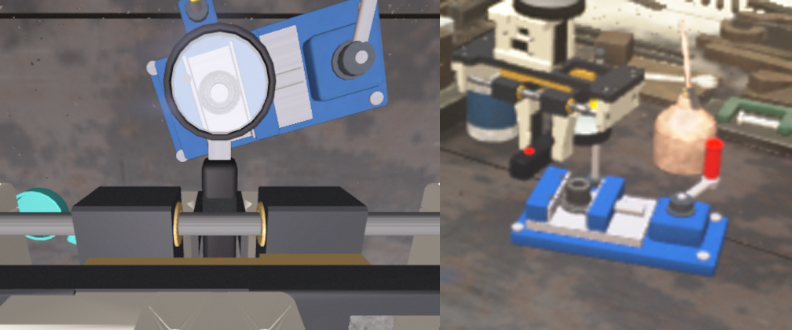

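The lens is within a few mm of the bush axis (0.557, −0.018) and at the tip's height (0.130 against about 0.1295). It is level, steady and touching nothing, so I'll hand it in.

```bash
python3 -c "
from station import arm
print(arm.job_done())"
```

```text
the job is handed in; nothing more can be done
None
```

The job is handed in but no verdict came back: the crank is at its stop with the jaw on the bush, and the black loupe is held level in the gripper over the bore, within about 4 mm of its axis and 1 mm of the pointer tip's height by my measurements.

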